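# Tip screw caps into the top nested tray, then peel it off by its corner and present it

## Task

Pick up the steel scoop by its black grip, tip it so that all three blue screw caps slide into the top tray while that tray still sits in its stand, and set the empty scoop back down upright on the worktop. Then peel the tray out of the stand's spring fingers corner first: lift the corner with the pull lug clear while the opposite corner still sits on the nest, then lift the whole tray off. Finish holding the tray up by its lug, level and still, about 12 cm above where it sat, with all three caps in it; do not let go, and leave the bottles, the vial and the tip rack alone.

Things in the scene. Friction and masses are not known exactly. Their poses are not given: they have to be found in the camera images.
- tray_stand: Fixed grey stand, 152 (x) x 188 (y) mm base, holding a nest of white formed trays. Origin: centre of its underside, on the worktop. A blue-nosed steel spring finger stands at the middle of each of its four sides and hooks 1.5 mm over the rim of the top tray, its tip reaching 13 mm above that rim; each finger is pushed outward and lets the rim go with a pull of about 4 N. Nothing else holds the top tray.
- tray: Top tray of the nest, loose, white, 75 g. Outer size 116 (x) x 152 (y) mm, 30 mm from underside to rim; rim flange 11 mm wide, 3 mm thick; the open cavity is 94 x 130 mm at the rim, 82 x 118 mm at the floor, 28 mm deep. Origin: centre of its underside; z up. At the start it sits in the stand, its axes along the stand's, its origin 34 mm above the worktop, its rim at 64 mm.
- tray_lug (a point): Point in the tray's pull lug, (-46, -64, 53) mm in the tray's frame, 23 mm above the rim. The lug is an upright plate 8 mm thick, 26 mm wide, 34 mm high on the rim at the tray's (-x, -y) corner, standing across that corner: its 8 mm thickness lies along the tray's (1, 1) diagonal, at 45 degrees to the sides. Grip it across the thickness, one finger outside the corner and one over the cavity; keep fingertips above the rim.
- tray_lug_corner (a point): Top of the rim at the outer corner that carries the lug, (-58, -76, 30) mm in the tray's frame.
- tray_far_corner (a point): Top of the rim at the opposite corner, (58, 76, 30) mm in the tray's frame; the tray turns about here when it is peeled.
- scoop: Loose stainless scoop, 150 g, lying on the worktop. Origin: centre of its underside, z up, +x toward its open mouth. Floor 2 mm thick; pan 84 mm wide from x = -50 to 21 mm, narrowing to 56 mm at the mouth at x = 65 mm; walls 18 mm high at the back and sides, none at the mouth. The caps slide on it once it is tipped some 12 to 17 degrees.
- scoop_grip (a point): Point in the scoop's upright black grip, (-80, 0, 32) mm in the scoop's frame. The grip is 50 mm long (x), 12 mm thick (y), from 6 to 46 mm above the scoop's underside: grip it across the 12 mm.
- scoop_mouth (a point): Middle of the edge of the scoop's mouth, on its floor, (66, 0, 2) mm in the scoop's frame.
- cap_1: Blue ribbed screw cap, loose, 24 mm in diameter, 15 mm high, 12 g; lies in the scoop at the start. Origin: centre of its open underside.
- cap_2: Blue ribbed screw cap, loose, 24 mm in diameter, 15 mm high, 12 g; lies in the scoop at the start. Origin: centre of its open underside.
- cap_3: Blue ribbed screw cap, loose, 24 mm in diameter, 15 mm high, 12 g; lies in the scoop at the start. Origin: centre of its open underside.
- bottle_green: Bystander: small clear bottle with a green cap, 46 mm wide, 92 mm high. Origin: centre of its underside.
- bottle_red: Bystander: small white bottle with a red cap, 44 mm wide, 98 mm high. Origin: centre of its underside.
- vial_blue: Bystander: vial with a blue cap, 22 mm wide, 54 mm high. Origin: centre of its underside.
- tip_rack: Bystander: half-used tip rack with a black deck, 86 x 122 x 55 mm. Origin: centre of its underside.

How it is judged (in metres and radians):
On the way, in this order (a step that is already met when the one before it is completed fails the run):
1. all three caps lie in the top tray while it still sits in its stand (x of cap_1 in the frame of tray between -0.048 and 0.048 m and y of cap_1 in the frame of tray between -0.066 and 0.066 m and z of cap_1 in the frame of tray between -0.002 and 0.034 m and x of cap_2 in the frame of tray between -0.048 and 0.048 m and y of cap_2 in the frame of tray between -0.066 and 0.066 m and z of cap_2 in the frame of tray between -0.002 and 0.034 m and x of cap_3 in the frame of tray between -0.048 and 0.048 m and y of cap_3 in the frame of tray between -0.066 and 0.066 m and z of cap_3 in the frame of tray between -0.002 and 0.034 m and z of tray in the frame of tray_stand below 0.038 m and angle between tray's own z axis and vertical below 0.04 rad), for 0.2 s.
2. the scoop stands upright on the worktop again, let go, and the tray still sits in its stand (height (world z) of scoop below 0.006 m and angle between scoop's own z axis and vertical below 0.06 rad and contact force between the fingers and scoop below 0.1 N and z of tray in the frame of tray_stand below 0.038 m and angle between tray's own z axis and vertical below 0.04 rad), for 0.2 s.
3. the lug corner is up by 10 mm or more while the opposite corner still sits (less than 5 mm up) (z of tray_lug_corner in the frame of tray_stand above 0.074 m and z of tray_far_corner in the frame of tray_stand below 0.069 m), for 0.1 s.
At the end, for the whole second after the job is handed in: The gripper holds the tray by its lug, its underside at least 90 mm above where it sat, tilted less than 0.2 rad (11 degrees), moving less than 30 mm/s and touching neither stand nor scoop, with all three caps inside it; the scoop stands upright on the worktop, let go (z of tray in the frame of tray_stand above 0.124 m and angle between tray's own z axis and vertical below 0.2 rad and contact force between the fingers and tray above 1 N and contact force between tray and tray_stand below 0.05 N and contact force between tray and scoop below 0.05 N and distance between the grasp point and tray_lug below 0.04 m and linear speed of tray below 0.03 m/s and x of cap_1 in the frame of tray between -0.048 and 0.048 m and y of cap_1 in the frame of tray between -0.066 and 0.066 m and z of cap_1 in the frame of tray between -0.002 and 0.034 m and x of cap_2 in the frame of tray between -0.048 and 0.048 m and y of cap_2 in the frame of tray between -0.066 and 0.066 m and z of cap_2 in the frame of tray between -0.002 and 0.034 m and x of cap_3 in the frame of tray between -0.048 and 0.048 m and y of cap_3 in the frame of tray between -0.066 and 0.066 m and z of cap_3 in the frame of tray between -0.002 and 0.034 m and height (world z) of scoop below 0.006 m and angle between scoop's own z axis and vertical below 0.06 rad and contact force between the fingers and scoop below 0.1 N); the arm keeps its last pose, push and grip.
It fails at once if the bottle green is moved by more than 25 mm (distance of bottle_green from where it was at the start of the episode above 0.025 m).
It fails at once if the bottle red is moved by more than 25 mm (distance of bottle_red from where it was at the start of the episode above 0.025 m).
It fails at once if the vial blue is moved by more than 25 mm (distance of vial_blue from where it was at the start of the episode above 0.025 m).
It fails at once if the tip rack is moved by more than 25 mm (distance of tip_rack from where it was at the start of the episode above 0.025 m).
It also fails if it takes over 64 s, if anything falls off the work surface, if the arm or the gripper's body presses on something with over 40 N, if the wrist force passes 120 N, or if a joint passes its speed limit or range.

## Robot

A 7-joint arm with a two-finger parallel gripper is mounted at the origin on a cart in front of the work surface, level with it; the furniture and walls round the work are solid. World frame = base frame: x ahead of the robot, y to its left, z up, the work surface at z = 0. Lengths are in mm, angles in rad, forces in N, time in s.
With the tool pointing down it reaches from about 400 to 900 mm from the base axis. Payload 5.5 kg.
Tool frame: the origin (TCP) lies midway between the tips of the shut fingers; the grasp point (between the pads) lies 19 mm behind it; x points along the fingers, y is the direction in which the jaws open and shut, and the axes are right-handed (so a half turn about x gives the same grasp; the last joint's range is limited). The gripper opens to 92 mm and grips with 3 to 60 N. Pads are 19 mm wide; open, the fingers measure 130 mm over their backs; the gripper's body (75 mm by 190 mm) begins 47 mm behind the grasp point.
Start: joints at [1.418, 0.501, -0.427, 1.55, 0.221, 1.138, -0.21], TCP at [262.581, -594.601, 226.729] pointing down, gripper open.
Joint ranges: [-2.88, 2.88], [-0.31, 2.03], [-1.54, 1.56], [0.2, 2.42], [-1.41, 4.55], [0.19, 2.02], [-2.57, 2.57]. Speed limits (rad/s): [2.57, 2.57, 3.14, 3.14, 3.14, 3.14, 3.14].

## Interface

Orientations are given as a rotation vector (axis times angle).
In Python, from rig import manip gives the robot as it stands. Calls block until the motion is done:
- manip.goto(position, orientation): joint-space move of the TCP to a pose.
- manip.movel(position, orientation=None, vel=150, stop_force=None): straight line of the TCP; orientation=None keeps the orientation; vel is the mean speed in mm/s. With stop_force (N) it stops when the force on the tool has changed by that much, and returns True; else False.
- manip.goto_joints(angles): joint-space move.
- manip.let_go() and manip.gripper_close(squeeze=None): open the fingers fully, or close them until they stop; squeeze is the grip in N (None keeps the last).
- manip.hold(seconds).
- manip.inverse_kinematics(position, orientation): joint angles nearest the present ones, or None.
- manip.observe(): the state.
- manip.get_image(name): name is "scene" or "top"; returns a dict with "color" (400x640x3 uint8, blue, green, red), "z_map" (400x640 float32, mm along the optical axis (not along the pixel's ray), 0 where there is no reading), "fov_y" (degrees; the focal length in pixels is half the picture's height over the tangent of half this angle, whatever the lens; pixels are square), "cx", "cy" (the principal point, pixels), "k1" (the pictures are not rectified: a ray, as slopes to the right and down, at radius r is drawn at 1 + k1 r^2 times it, then the intrinsics apply), "world_from_camera" (4x4, takes a point from camera to world coordinates). Camera axes: x right, y up, looking along -z (the intrinsics and any distortion apply to the point x, -y, -z); pixel columns grow to the right and rows downward; lengths in mm; the calibration is good to about 2 mm. A picture is of the moment at which its call begins.
A pose or a line that the arm cannot do raises manip.IKError and nothing moves.
- manip.sign_off(): hands the job in, once; it reports no verdict.
Trained networks look in the newest picture that a camera, given by its name, has taken for a name from the list of things; names that differ only in an ending like _2 or _b are one class to them, and where a whole thing is asked for, a point or a joint stands for the part that bears it (a point fixed in the world has none). Each returns a list of dicts, best first, with "p" (0 to 1); they miss things now and then, are a little off and sometimes report something else, mostly with a low value. They report only what shows in the picture. A call takes as long as a camera call.
- manip.spot_in(label, camera): "location" ([x, y, z] in mm, in world coordinates, good to about 4 mm: the middle of the surface that is visible of it).
The state is a dict: "t": time; "qpos": joint angles; "dq": joint speeds; "effort": joint torques, N m; "ee_pos": TCP position; "tcp_rot": TCP orientation; "wrist_force": force on the tool from outside, world axes, zero at the start; "ft_torque": the same for the moment, N m; "gripper_width": finger opening in mm.
Only numpy, scipy, OpenCV 4.12 (cv2) and the standard library are available. Lean on these libraries where they do the work, as an engineer would, in place of code of your own. Each camera call takes 0.05 s, during which the arm holds its last target.

## Working session

There is one attempt and no reset: what is moved stays moved. The work goes in short steps, each a Python script; the robot and the scene stay as the last script left them, time stands still between calls to the robot, and variables do not carry over. Pictures are saved under pics/ and viewed, and the job is handed in when it is done.

```bash
ls; mkdir -p pics; python3 - <<'E'
from rig import manip
import cv2
s=manip.observe(); print(s)
for n in ("scene","top"):
    im=manip.get_image(n); cv2.imwrite(f"pics/{n}0.png",im["color"])
    print(n,im["fov_y"],im["cx"],im["cy"],im["k1"],im["world_from_camera"])
    for l in ["tray_stand","tray","tray_lug","scoop","scoop_grip","scoop_mouth","cap_1","bottle_green","bottle_red","vial_blue","tip_rack"]:
        print(l,[(r["p"],[round(v) for v in r["location"]]) for r in manip.spot_in(l,n)][:4])
E
```

```text
pics
{'t': 0.0, 'qpos': array([ 1.41819584,  0.50185338, -0.42678589,  1.55141877,  0.22079121,
        1.13828765, -0.21029053]), 'dq': array([ 0.00067802,  0.00011637,  0.00039462,  0.00058874,  0.00020054,
       -0.00079189, -0.00065896]), 'effort': array([ 4.92276322e-04, -5.66598630e+01, -5.81549585e+00, -2.79108435e+01,
       -6.84655365e-02,  3.10794334e-02,  1.73744384e-04]), 'ee_pos': array([ 262.23370345, -594.00930912,  225.68739911]), 'tcp_rot': array([ 1.99264602,  0.42238748, -1.9932926 ]), 'wrist_force': array([-0.07476307, -0.26813885, -0.29723888]), 'ft_torque': array([ 0.02968863, -0.05712608, -0.03457979]), 'gripper_width': 91.62521763673213}
scene 45.466951287405124 311.4923472687543 200.6426033281963 -0.028798040557853344 [[-8.98924787e-01  3.06174762e-01 -3.13354820e-01  1.60541493e+02]
 [-4.37892888e-01 -6.05776946e-01  6.64292187e-01  9.73579158e+02]
 [ 1.35663767e-02  7.34364559e-01  6.78619663e-01  1.04338199e+03]
 [ 0.00000000e+00  0.00000000e+00  0.00000000e+00  1.00000000e+00]]
tray_stand [(0.61, [539, 167, 11])]
tray [(0.94, [582, 89, 52]), (0.28, [514
[... 473 characters left out ...]
06421e-02  5.48282542e+02]
 [-9.99828904e-01 -1.69951351e-02  7.30254842e-03  3.34670760e+01]
 [ 6.37147714e-03  5.42082010e-02  9.98509327e-01  1.15878390e+03]
 [ 0.00000000e+00  0.00000000e+00  0.00000000e+00  1.00000000e+00]]
tray_stand [(0.95, [568, 88, 11])]
tray [(0.76, [581, 98, 33]), (0.69, [762, 9, 69])]
tray_lug [(0.82, [576, 101, 36])]
scoop [(0.92, [535, -199, -3])]
scoop_grip [(0.57, [535, -199, 3])]
scoop_mouth [(0.6, [530, -208, 0])]
cap_1 [(0.59, [561, -209, 22]), (0.43, [514, -190, 16]), (0.22, [537, -197, 2])]
bottle_green [(0.56, [740, -107, 65]), (0.28, [518, -232, 17])]
bottle_red [(0.78, [760, 10, 72])]
vial_blue []
tip_rack [(0.87, [507, 368, 51]), (0.5, [569, 84, 9])]
```

View pics/scene0.png

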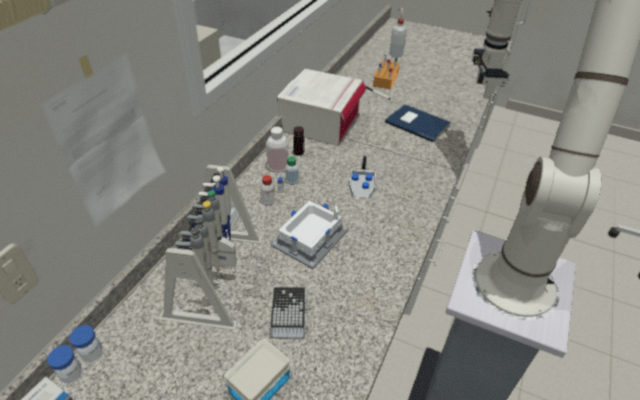

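View pics/top0.png

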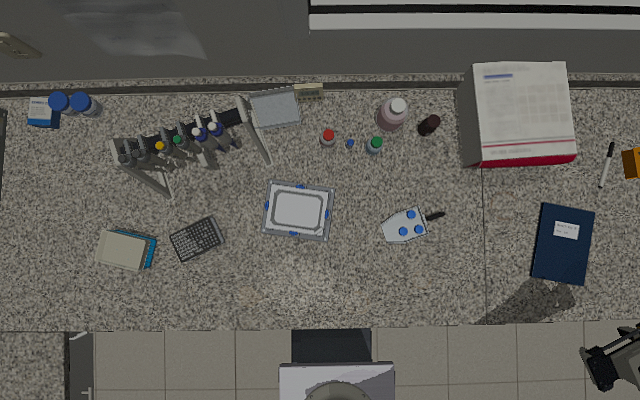

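The top view shows the stand at about px (298,211), with the lug at its lower-right corner (the world -x,-y side). The scoop is at about (405,227), its mouth towards the left (+y) and its black grip at about (435,215). I'll zoom in to measure these.

```bash
cat > h.py <<'E'
import numpy as np, cv2
from scipy.spatial.transform import Rotation as R
def K(im):
    f=im["color"].shape[0]/2/np.tan(np.radians(im["fov_y"]/2)); return f
def pix2w(im,u,v,z=None):
    """pixel -> world; z = world plane height (mm) or None to use depth"""
    f=K(im); u=np.asarray(u,float); v=np.asarray(v,float)
    x=(u-im["cx"])/f; y=(v-im["cy"])/f
    pts=np.stack([x,y],-1).reshape(-1,1,2)
    un=cv2.undistortPoints(pts,np.eye(3),np.array([im["k1"],0,0,0.])).reshape(-1,2)
    d=np.stack([un[:,0],-un[:,1],-np.ones(len(un))],-1)
    T=im["world_from_camera"]; dw=d@T[:3,:3].T; o=T[:3,3]
    if z is None:
        t=im["z_map"][np.round(v).astype(int).ravel(),np.round(u).astype(int).ravel()]
    else: t=(z-o[2])/dw[:,2]
    return o+dw*np.reshape(t,(-1,1))
def w2pix(im,P):
    T=im["world_from_camera"]; c=(np.atleast_2d(P)-T[:3,3])@T[:3,:3]
    s=np.stack([c[:,0]/-c[:,2],-c[:,1]/-c[:,2]],-1); r2=(s**2).sum(1,keepdims=True)
    s=s*(1+im["k1"]*r2); return s*K(im)+[im["cx"],im["cy"]]
E
python3 - <<'E'
from rig import manip
import cv2, pickle
for n,boxes in (("top",[(250,170,100,80),(370,195,90,60)]),("scene",[(265,190,90,80),(340,150,45,52)])):
    im=manip.get_image(n); pickle.dump(im,open(n+"0.pkl","wb"))
    for i,(x,y,w,h) in enumerate(boxes):
        c=im["color"][y:y+h,x:x+w]; k=min(800//w,600//h)
        cv2.imwrite(f"pics/{n}_crop{i}.png",cv2.resize(c,None,fx=k,fy=k,interpolation=cv2.INTER_CUBIC)); print(n,i,k)
E
```

```text
top 0 7
top 1 8
scene 0 7
scene 1 11
```

View pics/top_crop0.png

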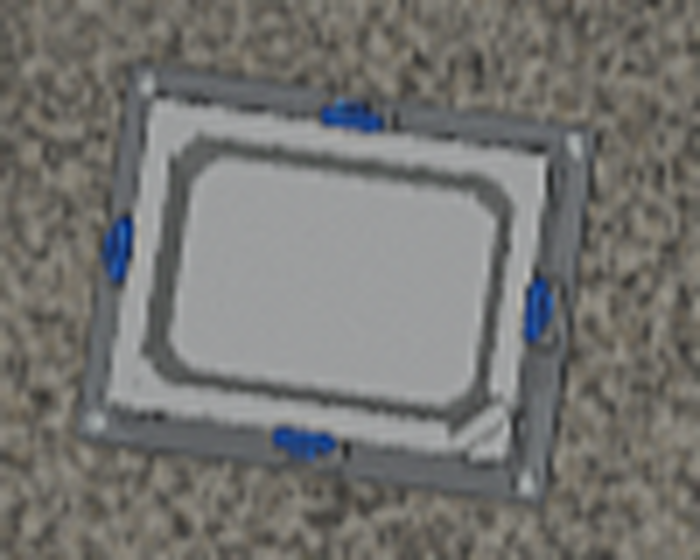

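View pics/top_crop1.png

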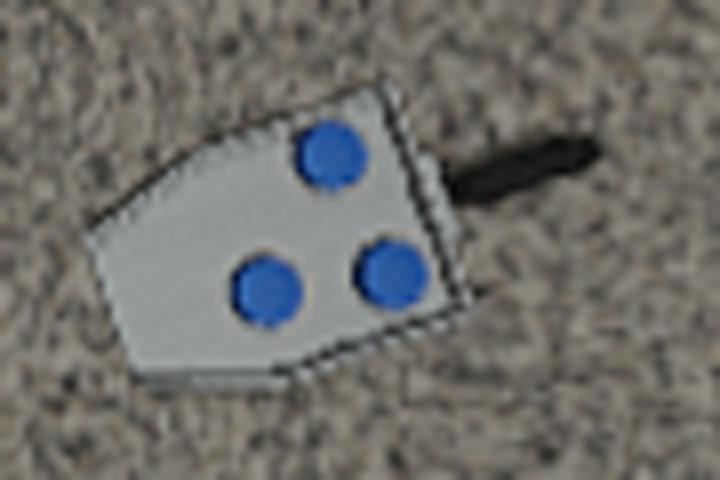

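View pics/scene_crop0.png

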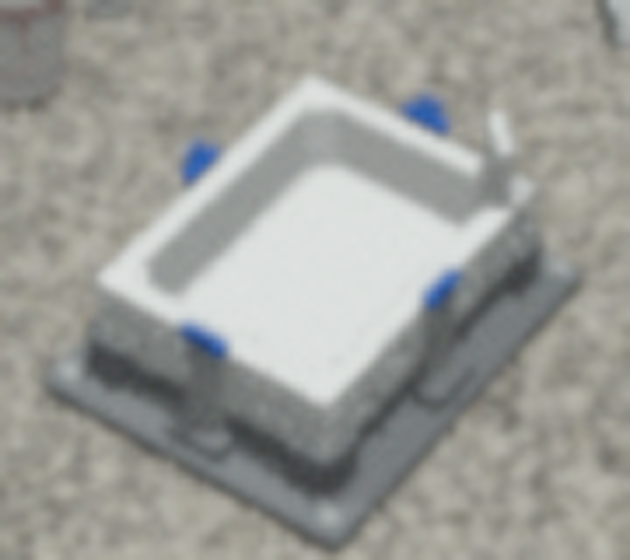

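View pics/scene_crop1.png

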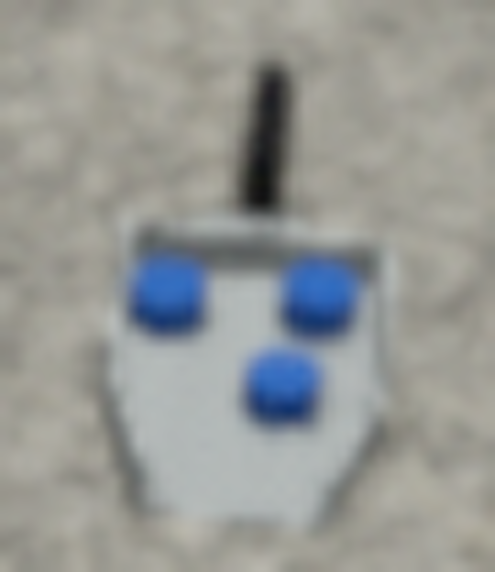

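```bash
cat > fit.py <<'E'
import pickle
from h import *
from scipy.optimize import least_squares
T=pickle.load(open("top0.pkl","rb")); S=pickle.load(open("scene0.pkl","rb"))
def px(lst,x0,y0,k): return [((a+.5)/k-.5+x0,(b+.5)/k-.5+y0) for a,b in lst]
def fit(obs,init):
    def res(p,split=False):
        c,s=np.cos(p[2]),np.sin(p[2]); r=[]
        for im,P,uv in obs:
            P=np.array(P,float); W=np.stack([p[0]+c*P[:,0]-s*P[:,1],p[1]+s*P[:,0]+c*P[:,1],P[:,2]],-1)
            r.append(w2pix(im,W)-np.array(uv))
        return r if split else np.concatenate(r).ravel()
    o=least_squares(res,init,loss="soft_l1"); print(o.x, "deg",np.degrees(o.x[2])); 
    for r in res(o.x,True): print(np.round(r,1).tolist())
    return o.x
rim=[(58,76,64),(58,-76,64),(-58,-76,64),(-58,76,64)]
tr=px([(152,98),(548,155),(507,460),(108,403)],250,170,7)
# scene crop0: left(100,278), top(312,78), bottom(325,405), right(530,190)
ts=px([(312,78),(530,190),(325,405),(98,278)],265,190,7)
# in scene: which corner? lug at right
tsP=[(58,-76,64),(-58,-76,64),(-58,76,64),(58,76,64)]
print("tray top");a=fit([(T,rim,tr)],[570,88,0])
print("tray scene");fit([(S,tsP,ts)],[570,88,0])
print("tray both");fit([(T,rim,tr),(S,tsP,ts)],[570,88,0])
sP=[(65,28,2),(65,-28,2),(-50,-42,18),(-50,42,18),(-105,0,46)]
su=px([(140,375),(90,232),(380,85),(470,297),(600,150)],370,195,8)
ssP=[(65,28,2),(65,-28,2),(-50,-42,18),(-50,42,18),(-105,0,44)]
# scene: mouth at bottom; right = ?
ssu=px([(140,515),(315,528),(390,250),(125,225),(272,62)],340,150,11)
print("scoop top");fit([(T,sP,su)],[535,-199,1.7])
print("scoop scene");fit([(S,ssP,ssu)],[535,-199,1.7])
ssP2=[(x,-y,z) for x,y,z in ssP]
print("scoop scene flipped");fit([(S,ssP2,ssu)],[535,-199,1.7])
caps=px([(330,155),(266,290),(391,273)],370,195,8); c=np.array(caps)
print("caps",pix2w(T,c[:,0],c[:,1],17))
E
python3 fit.py
```

```text
tray top
[ 5.78760905e+02  9.69390965e+01 -1.56980207e-01] deg -8.99430334724683
[[-0.2, -0.0], [0.4, -0.1], [0.1, 0.1], [-0.3, 0.1]]
tray scene
[ 5.75387559e+02  1.01406609e+02 -1.68787044e-01] deg -9.67078524737005
[[-0.0, -0.4], [1.0, -0.4], [-0.0, 0.3], [-0.8, 0.3]]
tray both
[ 5.77867361e+02  9.79433208e+01 -1.59458773e-01] deg -9.136314681908278
[[-0.5, 0.3], [0.0, 0.3], [-0.3, 0.5], [-0.7, 0.4]]
[[-0.5, -1.3], [0.6, -1.6], [0.0, -0.8], [-0.9, -0.6]]
scoop top
[ 531.79968955 -200.28195397    1.8936365 ] deg 108.4973791874634
[[-0.5, 1.0], [-1.1, -0.2], [1.0, -0.6], [0.2, 1.7], [0.3, -1.3]]
scoop scene
[ 501.30654646 -208.21133469    2.17836121] deg 124.8109034897574
[[31.2, -0.1], [-1.4, 0.3], [-19.9, -0.2], [28.2, -0.0], [-0.2, -0.0]]
scoop scene flipped
[ 527.62058087 -194.82409115    1.88700776] deg 108.1175804426339
[[-0.6, -0.2], [0.8, 0.3], [0.2, -0.0], [-0.4, -0.2], [0.1, 0.0]]
caps [[ 562.06284585 -213.93929775   17.        ]
 [ 516.2313424  -190.61849008   17.        ]
 [ 521.22685842 -233.86599994   17.        ]]
```

```bash
cat >> h.py <<'E'
TRAY=np.array([577.5,98.7,34.]); TYAW=np.radians(-9.2)
SC=np.array([530.,-198.,0.]); SYAW=np.radians(108.3)
def toolrot(flip):
    x=np.array([0,0,-1.]); y=np.array([0,1. if not flip else -1.,0]); return np.stack([x,y,np.cross(x,y)],-1)
def scoop_pose(pos,yaw,tip,flip,tcp=(-80,0,13)):
    """TCP pose for scoop frame at pos, yaw, tip (rad)"""
    Rs=(R.from_euler("z",yaw)*R.from_euler("y",tip))
    return np.asarray(pos)+Rs.apply(tcp),(Rs*R.from_matrix(toolrot(flip))).as_rotvec()
def pour_pose(mouth_tray,mz,head,tip,flip):
    """mouth (underside) at tray xy, world z mz; heading from tray +y"""
    yaw=TYAW+np.pi/2+head
    M=TRAY+R.from_euler("z",TYAW).apply([*mouth_tray,0]); M[2]=mz
    Rs=(R.from_euler("z",yaw)*R.from_euler("y",tip))
    return scoop_pose(M-Rs.apply([66,0,0]),yaw,tip,flip)
def tray_tool(pos,Rt,flip,zlug=56.):
    s=-1 if flip else 1
    x=np.array([0,0,-1.]); y=s*np.array([1,1,0])/np.sqrt(2)
    Rg=R.from_matrix(np.stack([x,y,np.cross(x,y)],-1))
    return pos+Rt.apply([-46,-64,zlug-19]),(Rt*Rg).as_rotvec()
def peel(up,ang,flip,zlug=56.):
    """tray pose rotated about far corner by ang (lug corner up), shifted up"""
    d=np.array([58,76.])/np.hypot(58,76); k=np.array([-d[1],d[0],0])
    Rz=R.from_euler("z",TYAW); Rk=R.from_rotvec(k*ang)
    far=np.array([58,76,30.])
    pos=TRAY+Rz.apply(far-Rk.apply(far))+[0,0,up]
    return tray_tool(pos,Rz*Rk,flip,zlug)
E
python3 - <<'E'
from rig import manip
from h import *
def t(n,p): 
    q=manip.inverse_kinematics(*p); print(n,np.round(p[0]),None if q is None else np.round(q,2))
for f in (0,1):
    t("grasp",scoop_pose(SC,SYAW,0,f)); t("above",scoop_pose(SC+[0,0,110],SYAW,0,f))
    for tip in (0,15,25,35,45): t(tip,pour_pose((10,-25),75,np.radians(30),np.radians(tip),f))
    t("lug",peel(0,0,f)); t("peel",peel(0,.08,f)); t("up",peel(120,0,f))
E
```

```text
grasp [ 555. -274.   13.] [ 0.51  0.68 -0.12  1.77  0.12  0.7  -2.5 ]
above [ 555. -274.  123.] [ 0.56  0.53 -0.2   1.72  0.13  0.9  -2.51]
0 [635. -64.  88.] [-0.12  0.61  0.25  1.7  -0.19  0.85 -2.57]
15 [632. -56. 125.] [-0.74  0.69  0.9   1.81 -0.4   0.8  -2.5 ]
25 [628. -46. 148.] [-1.    0.8   1.13  1.86 -0.42  0.77 -2.56]
35 [623. -32. 169.] [ 0.54  0.94 -1.3   1.83  1.43  1.64  2.34]
45 [617. -15. 187.] [ 0.42  0.99 -1.3   1.84  1.53  1.83  2.23]
lug [522.  43.  71.] [ 0.57  0.65 -0.89  1.97  0.67  0.85 -0.08]
peel [523.  44.  85.] [ 0.55  0.68 -0.95  1.91  0.7   1.   -0.12]
up [522.  43. 191.] [ 0.78  0.57 -1.19  1.89  0.6   1.1  -0.03]
grasp [ 555. -274.   13.] [ 0.86  0.78 -0.61  1.75  0.59  0.81  0.28]
above [ 555. -274.  123.] [ 0.96  0.65 -0.76  1.71  0.52  0.99  0.33]
0 [635. -64.  88.] [ 0.7   0.82 -0.95  1.67  0.75  1.05 -0.13]
15 [632. -56. 125.] [ 0.55  0.69 -0.9   1.76  0.93  1.08 -0.38]
25 [628. -46. 148.] [ 0.45  0.66 -0.9   1.81  1.06  1.18 -0.56]
35 [623. -32. 169.] [ 0.39  0.72 -1.    1.83  1.24  1.38 -0.75]
45 [617. -15. 187.] [ 0.3   0.79 -1.04  1.85  1.37  1.59 -0.89]
lug [522.  43.  71.] [-0.27  0.47  0.17  2.   -0.12  0.69 -2.54]
peel [523.  44.  85.] [-0.7   0.57  0.68  1.95 -0.4   0.84 -2.31]
up [522.  43. 191.] [-0.7   0.34  0.68  1.93 -0.26  0.96 -2.41]
```

```bash
python3 - <<'E'
from rig import manip
from h import *
t0=manip.observe()["t"]
manip.goto(*scoop_pose(SC+[0,0,70],SYAW,0,1)); print(manip.observe()["t"])
im=manip.get_image("top"); cv2.imwrite("pics/a_top.png",cv2.resize(im["color"][190:270,370:490],None,fx=6,fy=6,interpolation=cv2.INTER_CUBIC))
im=manip.get_image("scene"); cv2.imwrite("pics/a_scene.png",cv2.resize(im["color"][100:220,300:420],None,fx=5,fy=5,interpolation=cv2.INTER_CUBIC))
E
```

```text
2.975
```

View pics/a_top.png

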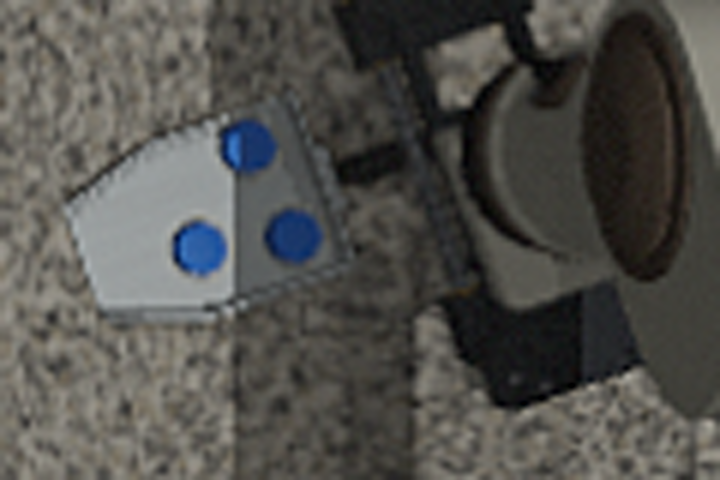

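View pics/a_scene.png

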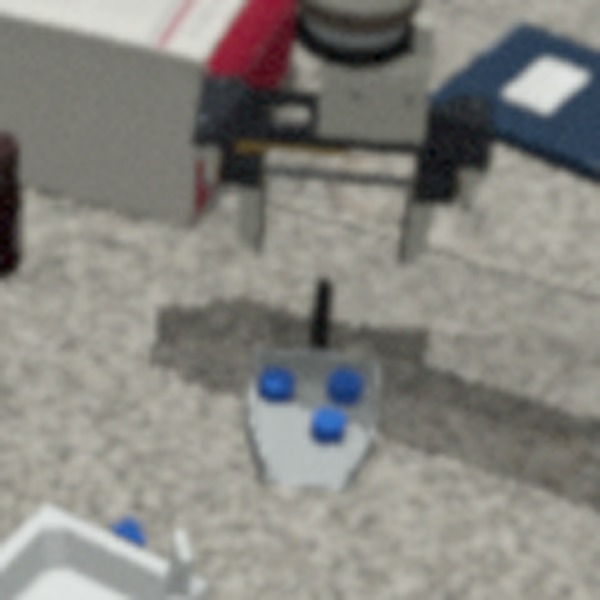

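The fingers straddle the grip: in the scene crop they are at x≈250 and x≈410, with the grip at x≈322. I'll descend, grip and lift.

```bash
python3 - <<'E'
from rig import manip
from h import *
print(manip.movel(*scoop_pose(SC,SYAW,0,1),vel=80,stop_force=10))
s=manip.observe(); print(s["ee_pos"],s["wrist_force"])
manip.gripper_close(50); s=manip.observe(); print(s["gripper_width"],s["wrist_force"],s["t"])
manip.movel(*scoop_pose(SC+[0,0,110],SYAW,0,1),vel=100)
s=manip.observe(); print(s["gripper_width"],s["wrist_force"],s["t"],s["ee_pos"])
im=manip.get_image("top"); cv2.imwrite("pics/b_top.png",cv2.resize(im["color"][190:270,370:490],None,fx=6,fy=6,interpolation=cv2.INTER_CUBIC))
im=manip.get_image("scene"); cv2.imwrite("pics/b_scene.png",cv2.resize(im["color"][100:220,300:420],None,fx=5,fy=5,interpolation=cv2.INTER_CUBIC))
E
```

```text
False
[ 555.63558115 -273.9710898    13.45669846] [0.49506154 0.4906907  0.18094967]
11.525996271899505 [ 1.08747513 -0.08119507  0.02319792] 5.3083
11.841351341378685 [-0.10875906  0.09831882 -2.47865769] 6.5583 [ 554.45654121 -273.82065303  122.13902134]
```

View pics/b_top.png

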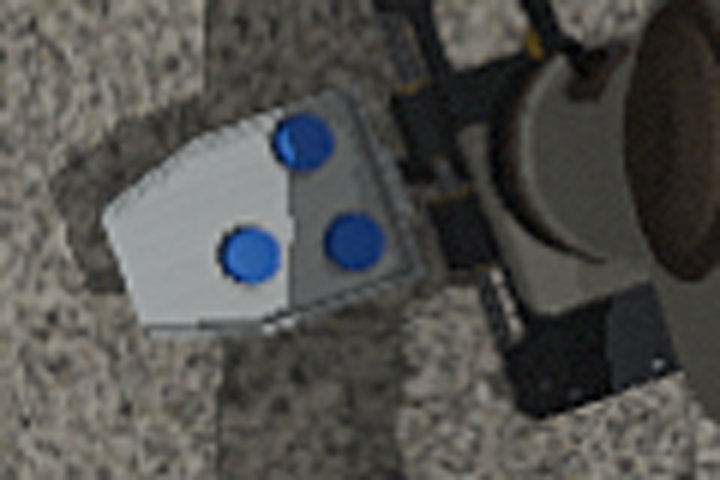

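View pics/b_scene.png

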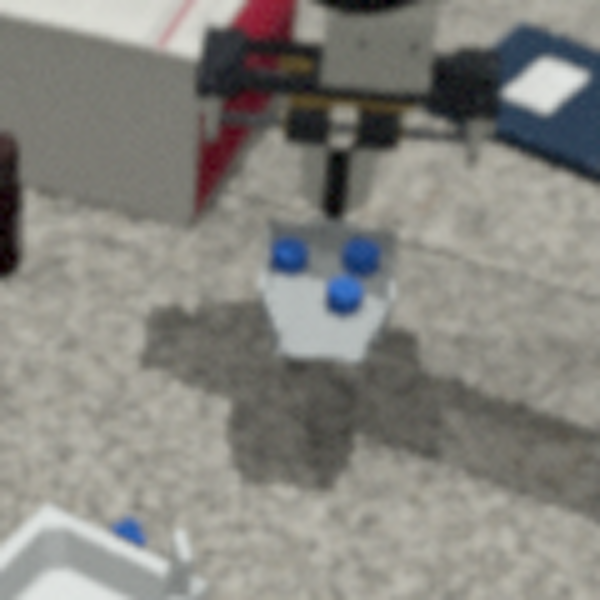

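```bash
python3 - <<'E'
import pickle
from h import *
T=pickle.load(open("top0.pkl","rb")); S=pickle.load(open("scene0.pkl","rb"))
q=lambda x,y,k,a,b:((x+.5)/k-.5+a,(y+.5)/k-.5+b)
for im,pts in ((T,[q(103,218,6,370,190),q(150,330,6,370,190)]),(S,[q(282,352,5,300,100),q(360,360,5,300,100)])):
    p=np.array(pts); w=pix2w(im,p[:,0],p[:,1],111); print(w.round(1).tolist(), w.mean(0).round(1))
e=R.from_euler("z",SYAW).apply([[66,-28,0],[66,28,0],[66,0,0]])+SC; print(e.round(1).tolist())
E
```

```text
[[531.9, -131.9, 111.0], [484.8, -150.5, 111.0]] [ 508.3 -141.2  111. ]
[[529.2, -127.2, 111.0], [483.1, -141.9, 111.0]] [ 506.2 -134.6  111. ]
[[535.9, -126.5, 0.0], [482.7, -144.1, 0.0], [509.3, -135.3, 0.0]]
```

```bash
python3 - <<'E'
from rig import manip
from h import *
hd=np.radians(30)
def pp(m,tip): return pour_pose((10,-27),m,hd,np.radians(tip),1)
manip.movel(*pp(108,0),vel=110)
manip.movel(*pp(86,8),vel=60)
manip.movel(*pp(78,12),vel=40)
s=manip.observe(); print(s["ee_pos"],pp(78,12)[0],s["wrist_force"],s["t"])
im=manip.get_image("top"); cv2.imwrite("pics/c_top.png",cv2.resize(im["color"][160:270,250:400],None,fx=5,fy=5,interpolation=cv2.INTER_CUBIC))
im=manip.get_image("scene"); cv2.imwrite("pics/c_scene.png",cv2.resize(im["color"][150:270,260:380],None,fx=5,fy=5,interpolation=cv2.INTER_CUBIC))
E
```

```text
[632.80347073 -59.76276735 121.22671311] [632.80743443 -60.5268295  121.07102567] [-0.29122029 -0.62810445 -2.42054081] 9.375
```

View pics/c_top.png

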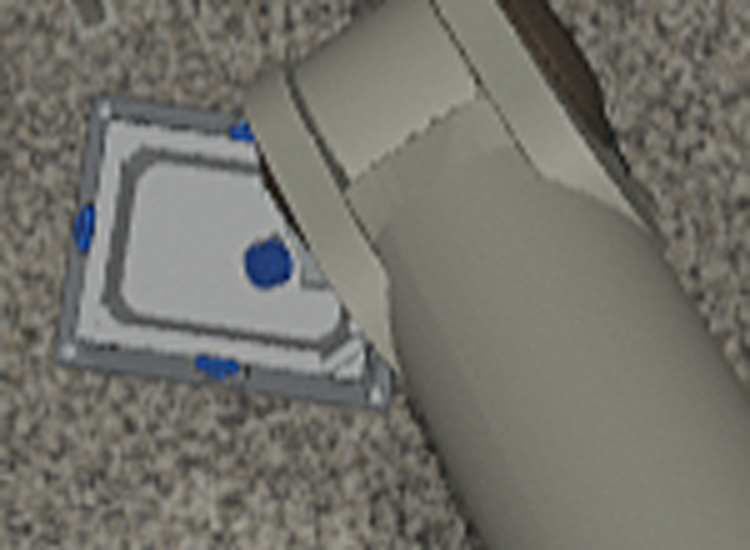

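View pics/c_scene.png

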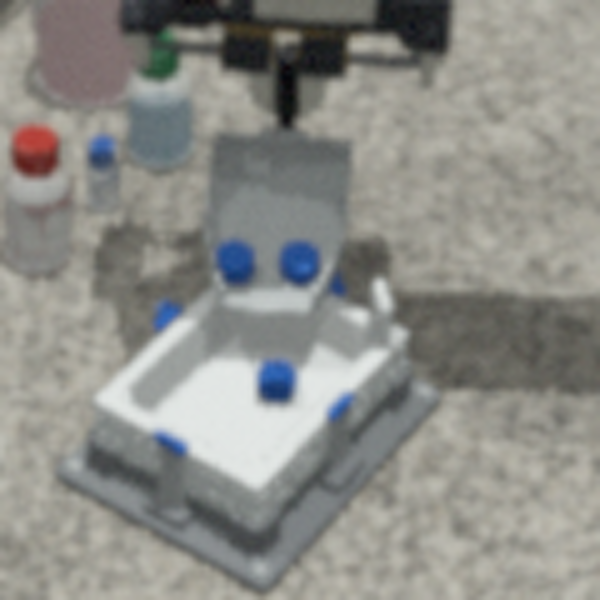

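One cap is already in the tray at scene px (276,382). The other two are at the mouth, and the mouth is over the cavity. I'll keep tipping.

```bash
python3 - <<'E'
from rig import manip
from h import *
hd=np.radians(30)
def pp(m,tip): return pour_pose((10,-27),m,hd,np.radians(tip),1)
manip.movel(*pp(76,14),vel=40)
im=manip.get_image("scene"); cv2.imwrite("pics/d0.png",cv2.resize(im["color"][150:270,260:380],None,fx=5,fy=5,interpolation=cv2.INTER_CUBIC))
manip.movel(*pp(75,18),vel=30)
manip.hold(0.2)
im=manip.get_image("scene"); cv2.imwrite("pics/d1.png",cv2.resize(im["color"][150:270,260:380],None,fx=5,fy=5,interpolation=cv2.INTER_CUBIC))
print(manip.observe()["t"])
E
python3 -c "
import cv2,numpy as np
cv2.imwrite('pics/d.png',np.hstack([cv2.resize(cv2.imread(f'pics/d{i}.png'),(400,400)) for i in (0,1)]))"
```

```text
10.4833
```

View pics/d.png

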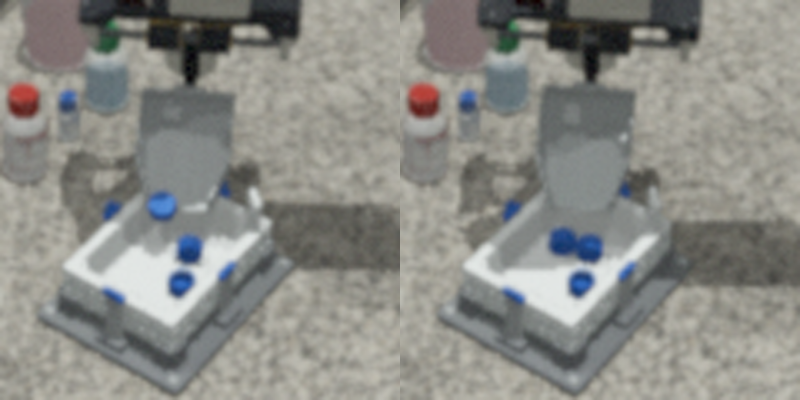

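All three caps lie on the tray floor and the scoop is empty. I'll set the scoop back where it was.

```bash
python3 - <<'E'
from rig import manip
from h import *
hd=np.radians(30)
def pp(m,tip): return pour_pose((10,-27),m,hd,np.radians(tip),1)
manip.movel(*pp(112,8),vel=80)
manip.movel(*scoop_pose(SC+[0,0,80],SYAW,0,1),vel=150)
manip.movel(*scoop_pose(SC+[0,0,8],SYAW,0,1),vel=100)
print(manip.movel(*scoop_pose(SC+[0,0,-3],SYAW,0,1),vel=20,stop_force=4))
s=manip.observe(); print(s["ee_pos"],s["wrist_force"],s["t"])
im=manip.get_image("scene"); cv2.imwrite("pics/e0.png",cv2.resize(im["color"][120:220,300:400],None,fx=6,fy=6,interpolation=cv2.INTER_CUBIC))
manip.let_go()
manip.hold(0.3)
s=manip.observe(); print(s["ee_pos"],s["wrist_force"],s["gripper_width"],s["t"])
manip.movel(*scoop_pose(SC+[0,0,90],SYAW,0,1),vel=120)
im=manip.get_image("scene"); cv2.imwrite("pics/e1.png",cv2.resize(im["color"][120:270,260:400],None,fx=5,fy=4,interpolation=cv2.INTER_CUBIC))
print(manip.observe()["t"])
E
```

```text
True
[ 555.35887931 -274.38119277   12.65408638] [-0.20196543 -0.84950016  4.93126184] 13.8417
[ 554.36387534 -273.95416416   11.80041896] [-0.5626735   0.07521771 -0.1320933 ] 91.83218803187735 15.5083
16.4667
```

View pics/e0.png

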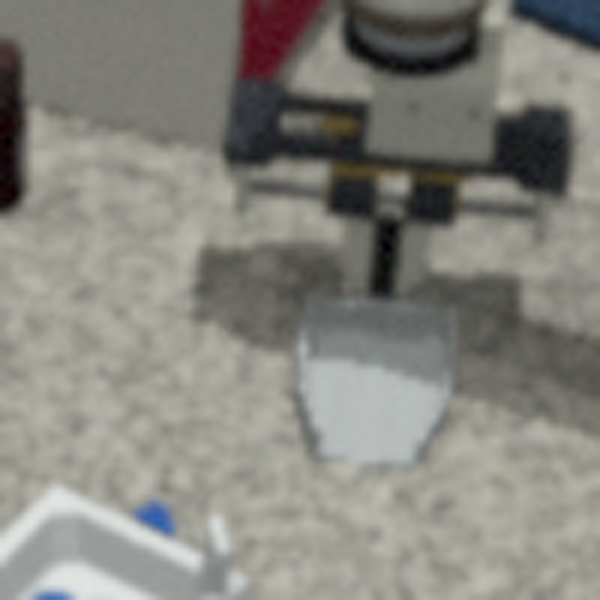

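View pics/e1.png

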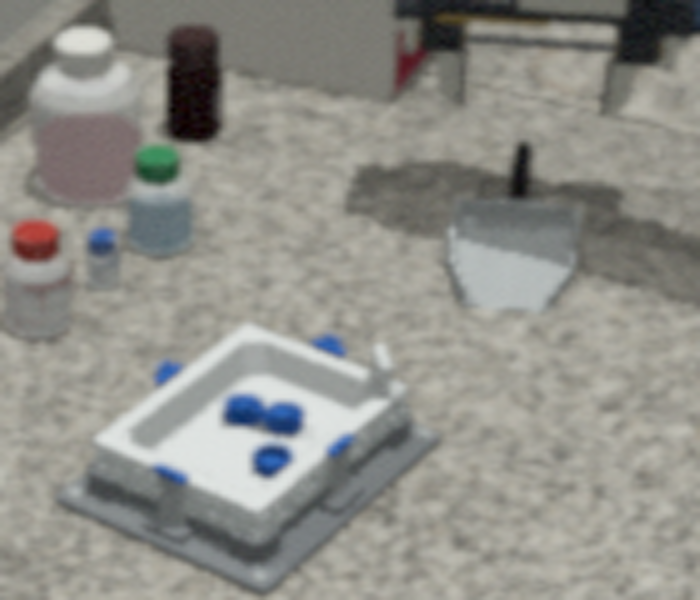

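```bash
python3 - <<'E'
from rig import manip
from h import *
T=manip.get_image("top");S=manip.get_image("scene")
Rz=R.from_euler("z",TYAW)
c=[]
for s in (1,-1):
  for a,b in ((13,4),(13,-4),(-13,-4),(-13,4)):
    c.append([-46+.7071*(a+b),-64+.7071*(-a+b),64 if s==1 else 30])
c=TRAY+Rz.apply(np.array(c)); rim=TRAY+Rz.apply([[58,76,30],[58,-76,30],[-58,-76,30],[-58,76,30]])
for n,im,(x,y,w,h) in (("top",T,(295,205,50,40)),("scene",S,(300,195,60,45))):
    k=13; o=cv2.resize(im["color"][y:y+h,x:x+w],None,fx=k,fy=k,interpolation=cv2.INTER_CUBIC)
    raw=o.copy()
    for P,col in ((c[:4],(0,0,255)),(c[4:],(0,255,255)),(rim,(0,255,0))):
        p=((w2pix(im,P)-[x,y]+.5)*k-.5).round().astype(np.int32); cv2.polylines(o,[p.reshape(-1,1,2)],True,col,1)
    cv2.imwrite(f"pics/lug_{n}.png",o)
E
```

```text
(no output)
```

View pics/lug_top.png

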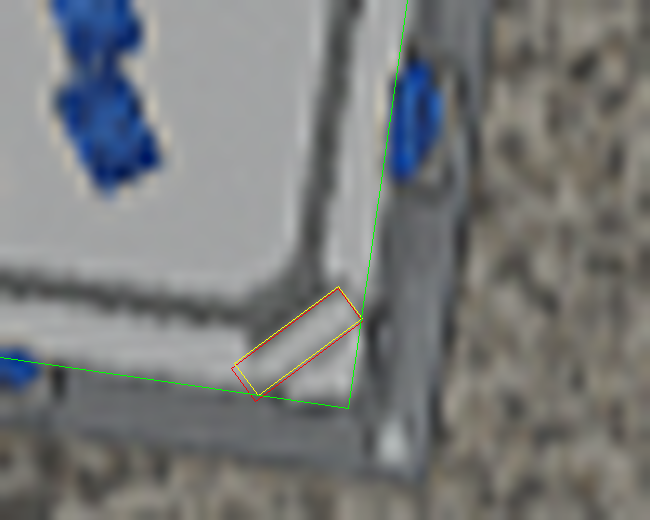

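View pics/lug_scene.png

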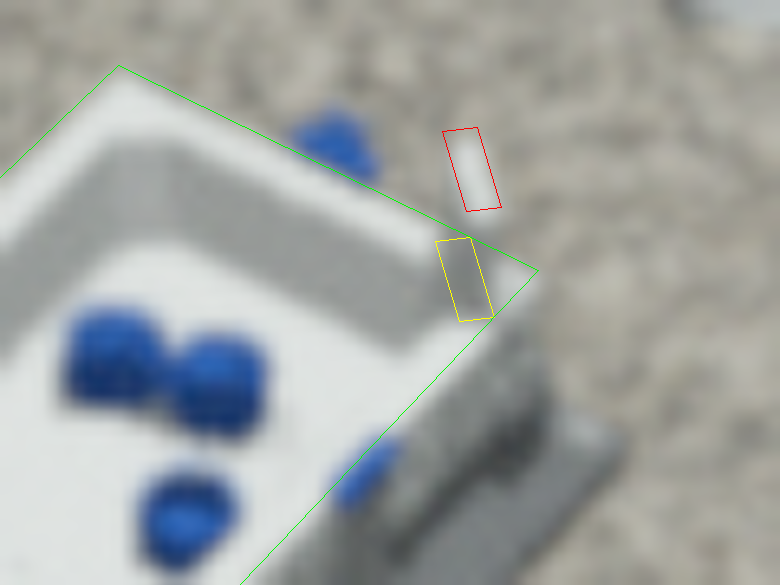

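The projected lug outline fits the scene picture well and the top picture to within about 2 mm. Next I'll grip the lug lightly and read the side force.

```bash
python3 - <<'E'
from rig import manip
from h import *
manip.goto(*peel(70,0,0))
s=manip.observe(); print(s["t"],s["ee_pos"],s["qpos"].round(2),s["wrist_force"])
print(manip.movel(*peel(0,0,0),vel=60,stop_force=6))
s0=manip.observe(); print(s0["ee_pos"],s0["wrist_force"],peel(0,0,0)[0])
manip.gripper_close(8)
s=manip.observe(); print(s["t"],s["ee_pos"],s["wrist_force"],s["ft_torque"],s["gripper_width"])
j=R.from_rotvec(s["tcp_rot"]).as_matrix()[:,1]; print("jaw",j, "F along jaw",j@s["wrist_force"]-j@s0["wrist_force"])
for n,(x,y,w,h) in (("top",(240,160,120,90)),("scene",(250,140,130,120))):
    im=manip.get_image(n); cv2.imwrite(f"pics/f_{n}.png",cv2.resize(im["color"][y:y+h,x:x+w],None,fx=5,fy=5,interpolation=cv2.INTER_CUBIC))
E
```

```text
17.7833 [522.40823853  40.74818339 140.67241294] [ 0.58  0.51 -0.9   1.93  0.49  0.94  0.07] [ 0.25603385 -0.95969712  0.91127409]
False
[522.20070413  42.93634333  71.37939897] [-0.04870168  0.09159838  0.53558431] [521.85933579  42.87781367  71.        ]
20.3583 [521.86818659  42.91229926  70.98930523] [ 0.84098542 -0.46330226 -0.1681226 ] [ 0.07791644 -0.1283428  -0.04390611] 7.803502806973107
jaw [8.11124204e-01 5.84873936e-01 7.33145922e-05] F along jaw 0.39704822625213004
```

View pics/f_scene.png

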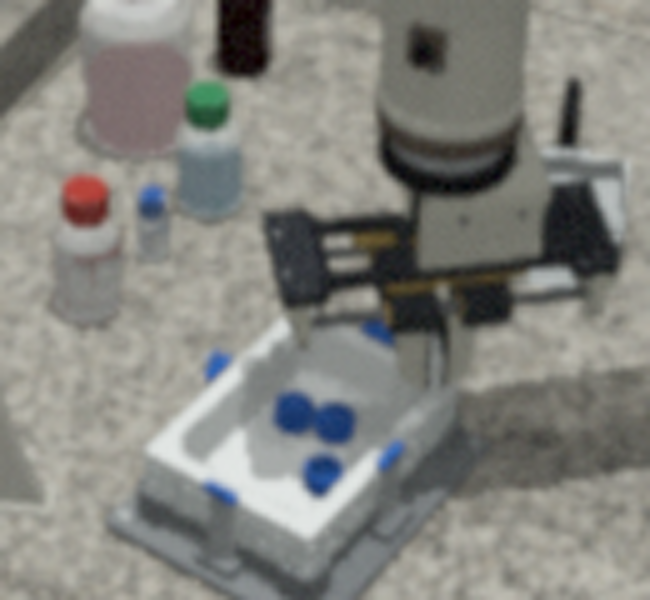

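```bash
python3 - <<'E'
from rig import manip
from h import *
manip.gripper_close(55)
s=manip.observe(); print(s["t"],s["wrist_force"].round(2),s["gripper_width"])
for mm in (3,6,9,12,15):
    manip.movel(*peel(0.3*mm/15,mm/191.,0),vel=15)
    s=manip.observe(); print(mm,round(s["t"],2),(s["ee_pos"]-peel(0,0,0)[0]).round(2),s["wrist_force"].round(2),s["ft_torque"].round(3),round(s["gripper_width"],2))
manip.hold(0.25)
s=manip.observe(); print(round(s["t"],2),(s["ee_pos"]-peel(0,0,0)[0]).round(2),(peel(.3,15/191.,0)[0]-peel(0,0,0)[0]).round(2),s["wrist_force"].round(2))
for n,(x,y,w,h) in (("top",(240,160,120,90)),("scene",(250,160,110,90))):
    im=manip.get_image(n); cv2.imwrite(f"pics/g_{n}.png",cv2.resize(im["color"][y:y+h,x:x+w],None,fx=6,fy=6,interpolation=cv2.INTER_CUBIC))
E
```

```text
20.675 [ 0.85 -0.25 -1.25] 7.268097053058416
3 21.01 [0.51 0.6  2.99] [ 3.56  2.45 -4.44] [ 0.364 -0.576 -0.05 ] 7.86
6 21.34 [0.71 0.81 5.78] [ 3.62  3.15 -4.15] [ 0.539 -0.864 -0.063] 7.67
9 21.68 [1.01 1.15 8.38] [ 3.41  4.41 -6.69] [ 0.737 -1.141 -0.052] 7.99
12 22.01 [ 1.4   1.49 11.14] [ 5.92  4.46 -7.97] [ 0.735 -1.321 -0.093] 7.95
15 22.34 [ 1.79  1.87 13.94] [ 6.34  3.9  -7.98] [ 0.85  -1.442 -0.07 ] 7.52
22.59 [ 1.74  1.85 13.91] [ 0.79  0.75 13.96] [ 5.13  4.66 -7.69]
```

View pics/g_scene.png

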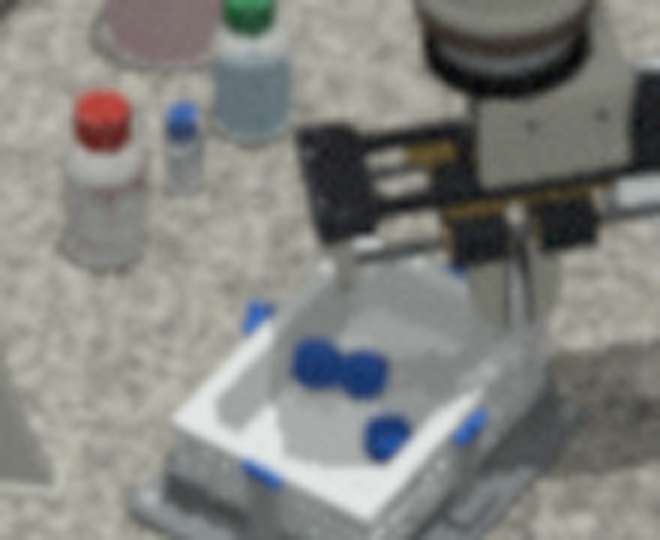

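View pics/g_top.png

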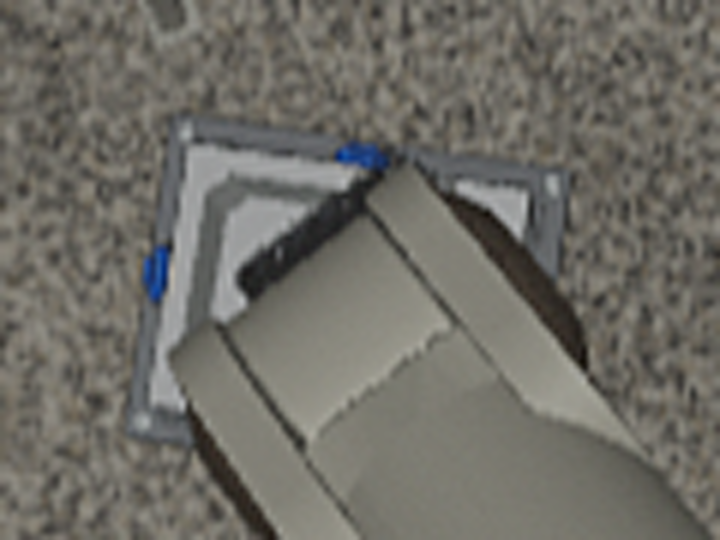

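```bash
cat >> h.py <<'E'
def tray_from_tcp(ee,rv,zlug=56.):
    p0,r0=tray_tool(np.zeros(3),R.identity(),0,zlug)
    Rt=R.from_rotvec(rv)*R.from_rotvec(r0).inv()
    return ee-Rt.apply(p0),Rt
def overlay(im,box,k,polys,fn):
    x,y,w,h=box
    o=cv2.resize(im["color"][y:y+h,x:x+w],None,fx=k,fy=k,interpolation=cv2.INTER_CUBIC)
    for P,col in polys:
        p=((w2pix(im,P)-[x,y]+.5)*k-.5).round().astype(np.int32); cv2.polylines(o,[p.reshape(-1,1,2)],True,col,1)
    cv2.imwrite(fn,o)
RIM=np.array([[58,76,30],[58,-76,30],[-58,-76,30],[-58,76,30.]])
LOW=RIM*[1,1,0]+[0,0,27]
E
python3 - <<'E'
from rig import manip
from h import *
S=manip.get_image("scene"); s=manip.observe()
p,Rt=tray_from_tcp(s["ee_pos"],s["tcp_rot"])
rim=p+Rt.apply(RIM); print("from tool: rim corners z",rim[:,2].round(1),"seat",(rim-(TRAY+R.from_euler('z',TYAW).apply(RIM))).round(1).tolist())
seat=TRAY+R.from_euler('z',TYAW).apply(RIM)
overlay(S,(268,190,85,75),9,[(seat,(0,255,255)),(rim,(0,0,255))],"pics/h_scene.png")
E
```

```text
from tool: rim corners z [64.8 73.9 79.2 70.1] seat [[0.9, 1.2, 0.8], [1.3, 1.4, 9.9], [1.4, 1.5, 15.2], [1.1, 1.3, 6.1]]
```

View pics/h_scene.png

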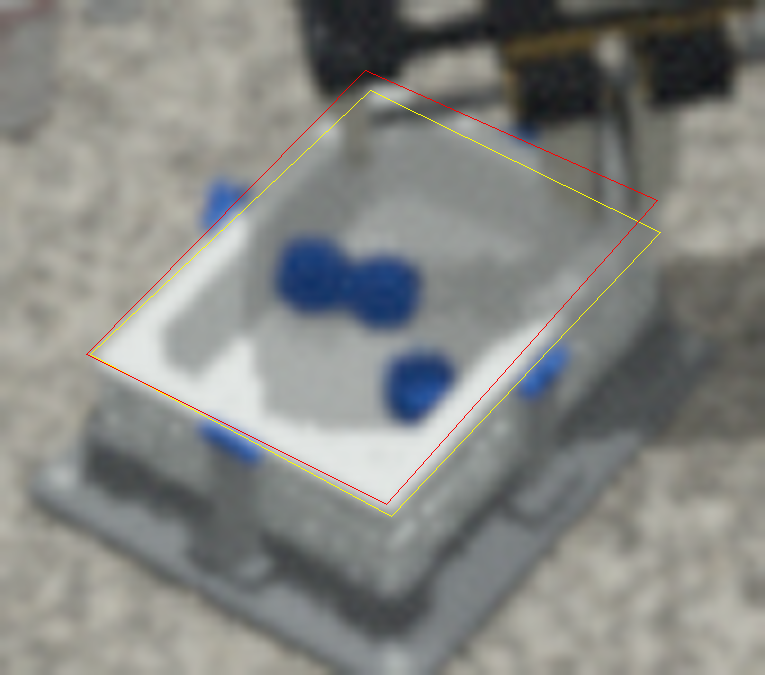

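```bash
python3 - <<'E'
from rig import manip
from h import *
import pickle
manip.movel(*peel(0.3,20/191.,0),vel=12)
manip.hold(0.15)
S=manip.get_image("scene"); Tm=manip.get_image("top"); s=manip.observe()
print(s["t"],s["wrist_force"].round(1),s["gripper_width"])
p,Rt=tray_from_tcp(s["ee_pos"],s["tcp_rot"]); rim=p+Rt.apply(RIM); print(rim[:,2].round(1))
seat=TRAY+R.from_euler('z',TYAW).apply(RIM)
overlay(S,(268,190,85,75),9,[(seat,(0,255,255)),(rim,(0,0,255))],"pics/i_scene.png")
# depth along rim mid-line points vs seated picture
S0=pickle.load(open("scene0.pkl","rb"));T0=pickle.load(open("top0.pkl","rb"))
mid={"far":[50,68,30],"farL":[30,70.5,30],"-x+y":[-50,68,30],"-x mid+":[-52.5,35,30],"+x mid":[52.5,35,30],"lugside":[-52.5,-35,30],"+x-y":[52,-68,30]}
for n,l in mid.items():
    a=TRAY+R.from_euler('z',TYAW).apply(l); b=p+Rt.apply(l)
    out=[]
    for im0,im in ((S0,S),(T0,Tm)):
        ua=w2pix(im0,a)[0]; ub=w2pix(im,b)[0]
        out+= [pix2w(im0,[ua[0]],[ua[1]])[0,2].round(1), pix2w(im,[ub[0]],[ub[1]])[0,2].round(1)]
    print(n,"expect",b[2].round(1),"scene0,scene,top0,top",out)
E
```

```text
23.525 [ 5.9  5.8 -8.5] 7.5830605782548846
[64.9 77.1 84.2 72. ]
far expect 66.0 scene0,scene,top0,top [np.float64(62.0), np.float64(65.2), np.float64(64.8), np.float64(68.4)]
farL expect 67.1 scene0,scene,top0,top [np.float64(63.1), np.float64(62.5), np.float64(63.9), np.float64(62.8)]
-x+y expect 72.2 scene0,scene,top0,top [np.float64(63.0), np.float64(73.8), np.float64(67.4), np.float64(76.9)]
-x mid+ expect 75.0 scene0,scene,top0,top [np.float64(66.4), np.float64(76.4), np.float64(64.2), np.float64(502.0)]
+x mid expect 68.5 scene0,scene,top0,top [np.float64(60.4), np.float64(67.3), np.float64(65.6), np.float64(70.9)]
lugside expect 80.6 scene0,scene,top0,top [np.float64(64.4), np.float64(77.5), np.float64(60.6), np.float64(526.9)]
+x-y expect 76.8 scene0,scene,top0,top [np.float64(63.9), np.float64(178.2), np.float64(63.2), np.float64(75.1)]
```

View pics/i_scene.png

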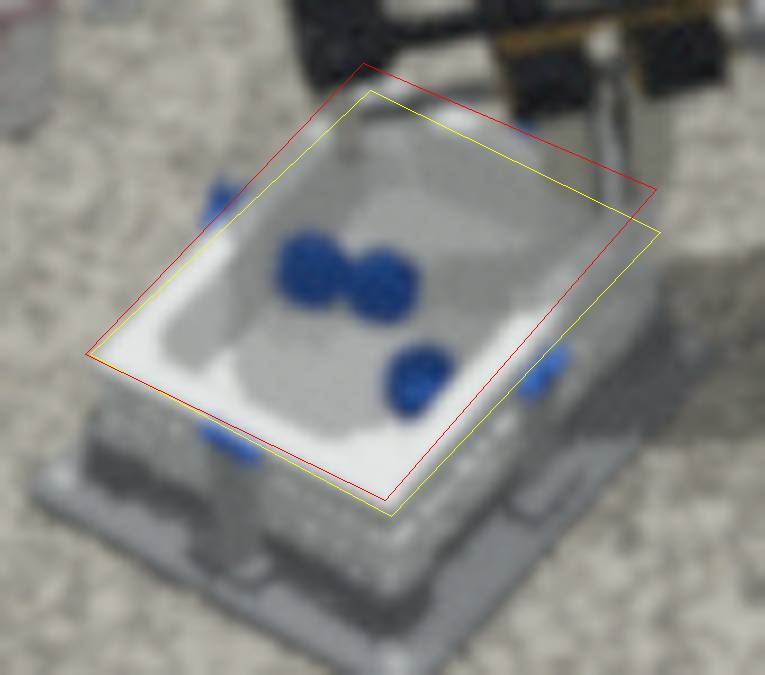

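```bash
python3 - <<'E'
from rig import manip
from h import *
for up in (6,12,20,35):
    manip.movel(*peel(up,20/191.,0),vel=25)
    s=manip.observe(); print(up,round(s["t"],2),s["wrist_force"].round(1),s["ft_torque"].round(2),round(s["gripper_width"],2))
manip.movel(*peel(80,10/191.,0),vel=40)
manip.movel(*peel(121,0,0),vel=40)
manip.hold(0.5)
S=manip.get_image("scene"); s=manip.observe()
p,Rt=tray_from_tcp(s["ee_pos"],s["tcp_rot"]); rim=p+Rt.apply(RIM); print(s["t"],rim[:,2].round(1),s["wrist_force"].round(2),s["ft_torque"].round(3),s["gripper_width"])
overlay(S,(240,120,140,120),5,[(rim,(0,0,255))],"pics/j_scene.png")
x,y,w,h=(240,150,180,110); T=manip.get_image("top"); overlay(T,(x,y,w,h),4,[(rim,(0,0,255))],"pics/j_top.png")
E
```

```text
6 23.9 [ 0.9  0.5 -0.7] [ 0.21 -0.62 -0.29] 7.89
12 24.29 [-0.9 -0.1 -1.4] [ 0.07 -0.21 -0.02] 7.59
20 24.76 [ 0.6  0.2 -0.6] [ 0.04 -0.18 -0.03] 7.81
35 25.51 [-0.6  0.2 -1.7] [ 0.08 -0.17 -0.02] 7.68
28.0583 [185. 185. 185. 185.] [-0.09  0.53 -1.17] [-0.034 -0.092  0.019] 7.8009126281658565
```

View pics/j_scene.png

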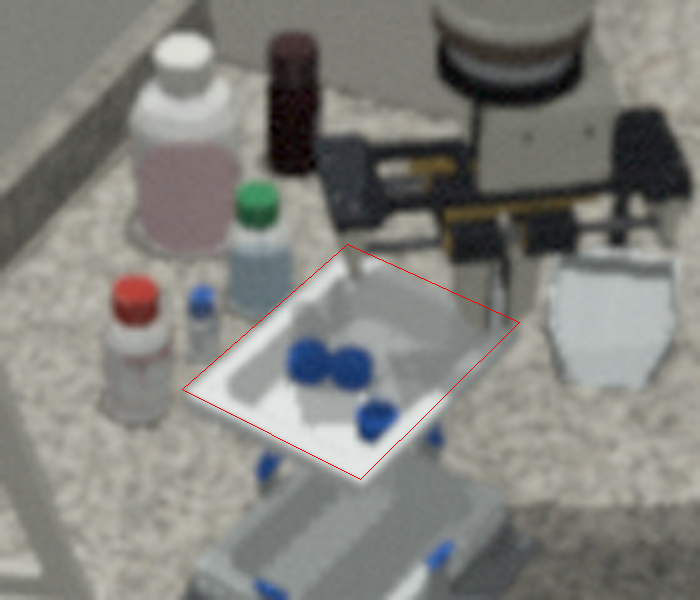

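View pics/j_top.png

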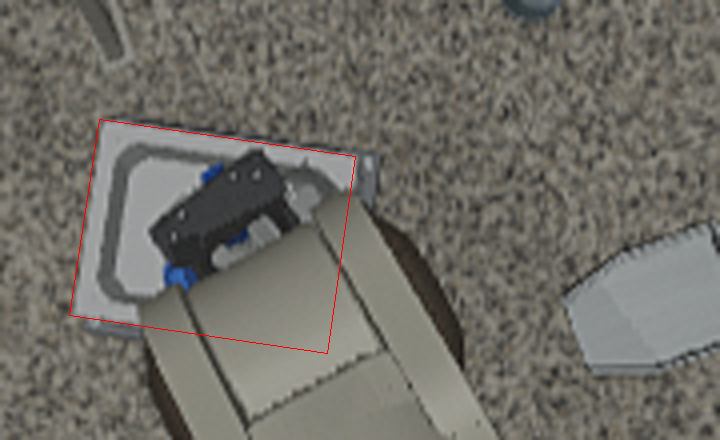

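The tray is up and level, and the predicted rim outline matches the picture in both views. All three caps are inside, and the scoop and bystanders look undisturbed. I'll hand it in.

```bash
python3 - <<'E'
from rig import manip
manip.hold(0.5); s=manip.observe(); print(s["t"],abs(s["dq"]).max(),s["wrist_force"].round(2),s["gripper_width"])
manip.sign_off()
E
```

```text
28.6083 0.0016273309059087226 [-0.32 -0.3  -1.3 ] 7.4309071598626515
the job is handed in; nothing more can be done
```

The job is handed in at about 28.6 s of the 64 s allowed, and my last checks found nothing failed; no verdict came back.

**What I did**
- I gripped the scoop by its black grip and poured over the tray's (+x, -y) corner, away from the lug. Tipping to 18° put all three caps in the seated tray.
- I set the empty scoop back on its original spot and let go.
- I peeled the tray by its lug about the far corner, then lifted it off, levelled it and held it.

**What the checks showed**
- **Peel:** from the tool pose, the lug corner rose to about 20 mm while the far corner stayed about 1 mm up. The camera depth agreed, but only to 2–4 mm.
- **Release:** the wrist force peaked at about 12 N during the peel. It dropped to 1–2 N once the fingers let go, which is close to the weight of the tray and caps.
- **Final hold:** the tray's underside is at about 155 mm, 121 mm above where it sat. It is level to within about 2° by the picture overlay, and the arm is still. The gripper width is 7.4–7.8 mm, so the 8 mm lug is held.
- **Rest of the scene:** all three caps are in the tray. The scoop stands upright on the worktop, and the bottles and vial look untouched. The tip rack was not in my last pictures, but the arm never went near it.
- **Disagreement:** the two cameras differed by 4–7 mm in position. I used values between the two, and the contact checks showed they were good enough.

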